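# Push a sample carton over the rollers into the covered bay

### The job

Draw the wooden push stick straight up out of its upright holder, lay it flat on the bench and let go, then take it again crosswise and use it to push the sample carton along the rollers, deep into the covered bay against the sprung buffer, until the gate has dropped shut behind the carton. Then draw the stick back out and leave it lying flat on the bench, with the carton held in the bay behind the closed gate. Do not knock the tub, bowl or bottle out of place.

Things in the scene. Friction and masses are not known exactly. Their poses are not given: they have to be found in the camera images.
- track: fixed aluminium roller track ending in a grey covered bay, 456 mm long, 120 mm wide. Origin: on the bench under the middle of the bay's mouth. x points along the track in the push direction, into the bay; z up. Open rollers from x = -216 mm to 0; 100 mm between the side rails, which are 72 mm high. Steel rollers (diameter 22 mm, 26 mm apart, tops 51 mm above the bench) turn with a little drag
- mouth (a point): middle of the bay's mouth at the height of the roller tops (51 mm above the bench); axes as track. The bay runs from here to x = 236 mm: clear roof 128 to 132 mm above the bench, walls 6 mm thick with 104 mm between them, closed back; the gate hangs at x = 60 mm
- gate_axle (a point): middle of the gate's hinge line, 119 mm above the bench, 60 mm inside the mouth. The gate is a steel flap 20 mm long: shut, its lower edge is 99 mm above the bench, and lower things pass under it. A pointer outside the bay (look only) stands up when it is shut
- gate (a joint): one-way drop gate: 0 = shut, hanging straight down; grows (to 1.4 rad) as the entering carton lifts it inwards; it cannot swing outwards. It lies on the carton's top (about 1.15) and falls shut only when the carton's rear face is some 20 mm or more past the hinge (80 mm inside the mouth); the buffer then presses the carton back against it
- buffer_face (a point): middle of the face of the sprung rubber buffer in the bay (80 mm wide, 65 to 105 mm above the bench), 176 mm inside the mouth when free; it yields up to 32 mm with 2 to 6 N, then stops hard, and pushes back
- carton: closed cardboard sample carton, 120 mm long (its x) by 90 mm wide (its y) by 60 mm high, about 0.4 kg, standing on the open rollers with its x along the track. Origin: centre of its underside; shut in behind the gate this is about 122 mm inside the mouth
- holder: fixed upright holder: square grey tube 38 mm outside, 26 mm inside, rim 85 mm above the bench, inner floor 6 mm above it, on a 70 mm square foot 6 mm thick. Origin: centre of its underside; x, y along the tube's sides, z up
- stick: straight square wooden push stick, 200 mm long, 18 by 18 mm, 50 g, standing loosely in the holder at the start. Origin: its middle (100 mm from each end); z along its length, x and y across its flat sides
- tub: bystander: blue square tub of clay samples, 150 by 150 by 80 mm. Origin: centre of its underside
- bowl: bystander: white bowl, 110 mm wide, 42 mm high. Origin: centre of its underside
- bottle: bystander: white bottle with a label, diameter 60 mm, 150 mm high. Origin: centre of its underside
Not all that is in view belongs to the job. Of the things shaped like the holder, the grey one is meant.

How it is judged:
By the outcome, as a careful person would: the job done as asked, in the order asked, and still so for the second after the job is handed in, with the robot touching nothing.
It also fails if it takes over 72 s, if anything falls off the work surface, if the arm or the gripper's body presses on something with over 40 N, if the wrist force passes 120 N, or if a joint passes its speed limit or range.

### The arm

A 6-joint arm with a two-finger parallel gripper is mounted at the origin on the work surface. World frame = base frame: x ahead of the robot, y to its left, z up, the work surface at z = 0. Lengths are in m, angles in rad, forces in N, time in s.
With the tool pointing down it reaches from about 0.375 to 0.975 m from the base axis. Payload 3.8 kg.
Tool frame: the origin (TCP) lies on the centre line of the jaws, within the pads' length; the fingertips stand 25 mm ahead of it and the grasp point (between the pads) lies 6 mm ahead of it; z points along the fingers, y is the line along which they close (so a half turn about z gives the same grasp; the last joint's range is limited). The gripper opens to 88 mm and grips with 3 to 60 N. Pads are 18 mm wide; open, the fingers measure 123 mm over their backs; the gripper's body (75 mm by 187 mm) begins 45 mm behind the grasp point.
Start: joints at [1.288, 0.264, 1.604, -0, 1.274, -0.037], TCP at [0.164, 0.655, 0.264] pointing down, gripper open.
Joint ranges: [-2.63, 2.63], [-0.94, 2.18], [0.31, 2.57], [-1.31, 4.45], [0, 2.66], [-2.55, 2.55]. Speed limits (rad/s): [2.57, 2.57, 3.14, 3.14, 3.14, 3.14].

### API

Orientations are given as a unit quaternion [x, y, z, w].
In Python, from rig import env gives the robot as it stands. The module is installed in compiled form; this text tells all that it offers.
- The arm moves only by the shell command python3 -m jog 'ROWS' [OPENING]. ROWS is JSON, a list of rows, each an object of numbers: "tx", "ty", "tz": the shift along the tool's x, y, z in cm; "roll": the turn about the tool's z in rad. A call has 1 to 5 rows; each row shifts and turns the commanded pose from where the row before left it, along the tool's axes as they then stand; what a row does not reach is not made up. A row lasts 1/8 s, in which the tool goes at most 62.5 mm and 10.7 degrees, less where a joint would pass 70% of its speed; a pose out of reach is approached as far as the arm can. A call is refused whole if a number of a shift passes 6.25 or a number of a turn 0.188, either way. A call with a gripper value outside its range is refused whole. OPENING is the opening, from 0 (shut) to 1 (fully open), set as the call begins (- or left out, the last holds). The fingers move at their own pace and stop on an object; the grip force is fixed at half the most. Time passes only in rows, so rows that do not move let the fingers close. It gives the time, the measured TCP pose, the force, the opening and the grip force at its end, in the units of the state.
- env.state(): the state, without advancing time (a new reading comes with each control period).
- env.grab_frame(name): name is "scene" or "top" or "wrist"; returns a dict with "pixels" (420x560x3 uint8, red, green, blue), "range_z" (420x560 float32, m along the optical axis (not along the pixel's ray), 0 where there is no reading), "vertical_fov" (degrees; the focal length in pixels is half the picture's height over the tangent of half this angle, whatever the lens; pixels are square), "cx", "cy" (the principal point, pixels), "D" ([k1, k2, p1, p2, k3] as OpenCV has them; the pictures are not rectified), "R" (3x3) and "t" (3): a world point X has camera coordinates R X + t. Camera axes: x right, y down, z forward; pixel columns grow to the right and rows downward; lengths in m; the calibration is good to about 2 mm. A picture is of the moment at which its call begins.
- env.finish_job(): hands the job in; it is judged then, once.
The state is a dict: "clock": time; "qpos": joint angles; "joint_velocities": joint speeds; "tau": joint torques, N m; "position": TCP position; "eef_rot": TCP orientation; "wrist_force": force on the tool from outside, world axes, zero at the start; "ft_torque": the same for the moment, N m; "opening": finger opening in m; "gripper_force": force on a finger pad.
Only numpy, scipy, OpenCV 4.12 (cv2) and the standard library are available. Lean on these libraries where they do the work, as an engineer would, in place of code of your own. Each camera call takes 0.05 s, during which the arm holds its last target. There are 200 camera calls.

## Working session

There is one attempt and no reset: what is moved stays moved. The work goes in short steps, Python scripts to look and compute and a shell command to move; the robot and the scene stay as the last step left them, time stands still between calls to the robot, and variables do not carry over. Pictures are saved under pics/ and viewed, at most 10 in all, crops included, and the job is handed in when it is done.

```bash
mkdir -p pics
cat > h.py <<'E'
import numpy as np, cv2
from rig import env
def grab(n):
    f=env.grab_frame(n); np.save
    h=f["pixels"].shape[0]; F=h/2/np.tan(np.radians(f["vertical_fov"])/2)
    f["K"]=np.array([[F,0,f["cx"]],[0,F,f["cy"]],[0,0,1]]); f["D"]=np.array(f["D"],float); f["R"]=np.array(f["R"]);f["t"]=np.array(f["t"])
    return f
def save(f,name): cv2.imwrite(f"pics/{name}.png",f["pixels"][:,:,::-1])
def cloud(f):
    h,w=f["range_z"].shape
    u,v=np.meshgrid(np.arange(w),np.arange(h))
    p=cv2.undistortPoints(np.stack([u,v],-1).reshape(-1,1,2).astype(float),f["K"],f["D"]).reshape(h,w,2)
    z=f["range_z"][...,None]
    X=(np.concatenate([p*z,z],-1)-f["t"])@f["R"]
    X[f["range_z"]==0]=np.nan
    return X
def ray_at(f,u,v,z):
    p=cv2.undistortPoints(np.array([[[u,v]]],float),f["K"],f["D"])[0,0]
    d=f["R"].T@np.array([p[0],p[1],1]); c=-f["R"].T@f["t"]
    return c+d*(z-c[2])/d[2]
E
python3 - <<'E'
from h import *
ims=[]
for n in ("scene","top","wrist"):
    f=grab(n); save(f,n+"0"); np.savez("pics/"+n+"0.npz",X=cloud(f),px=f["pixels"],R=f["R"],t=f["t"],K=f["K"],D=f["D"])
    print(n,f["K"][0,0],-f["R"].T@f["t"])
print(env.state())
E
```

```text
scene 492.55355760606426 [1.10829671 0.57356828 0.75789097]
top 440.35986799272706 [ 0.42514919 -0.14883194  1.20368767]
wrist 364.0658935394088 [0.10053746 0.67110289 0.38266835]
{'clock': 0.15, 'qpos': array([ 1.28808763e+00,  2.64574411e-01,  1.60502228e+00,  1.62663140e-05,
        1.27371960e+00, -3.69025593e-02]), 'joint_velocities': array([ 0.00113679, -0.00228435, -0.00381399, -0.00084241, -0.00164758,
        0.00106748]), 'tau': array([-1.00423069e-03, -5.02841878e+01, -3.57470870e+01,  7.28035346e-02,
        2.48219934e-02, -8.36163326e-05]), 'position': array([0.16411347, 0.6542337 , 0.26269837]), 'eef_rot': array([ 1.22596213e-01,  9.92456259e-01, -8.49600823e-04, -1.44813871e-04]), 'wrist_force': array([-0.30062144, -0.42919735, -1.33083447]), 'ft_torque': array([0.02170327, 0.02148983, 0.0422558 ]), 'gripper_force': 0.0, 'opening': 0.08830099972493227}
```

View pics/scene0.png

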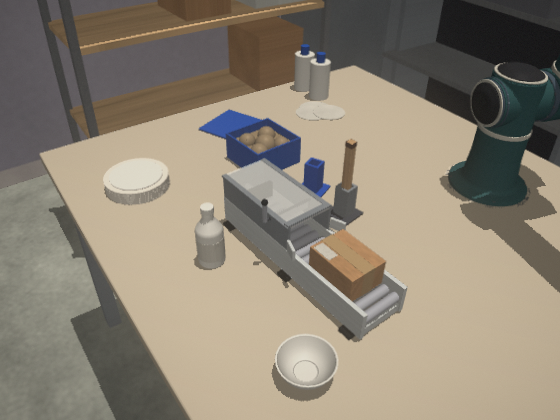

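View pics/top0.png

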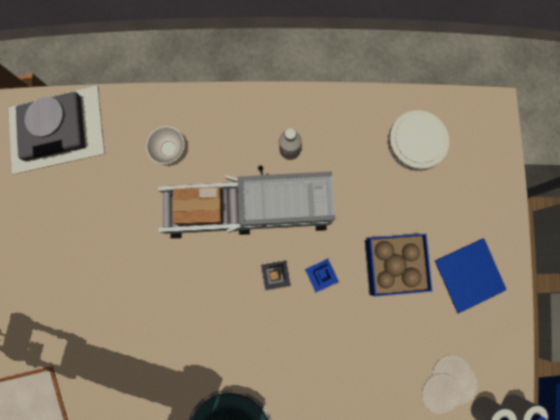

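The scene view shows the stick in the grey holder at (347,195), with its top at (351,143). The blue holder at (314,172) is the decoy. The carton is at (347,263), with the bay behind it. In the top view the grey holder with the stick is at (275,275), blue decoy (322,275), carton (197,205), bay (287,200), tub (398,265), bottle (290,143) and bowl (166,146). I choose the grey holder, per the description.

Run:
```python
from h import *
T=np.load("pics/top0.npz");S=np.load("pics/scene0.npz")
def rect(P): 
    r=cv2.minAreaRect((P[:,:2]*1000).astype(np.float32)); return np.round(r[0],1),np.round(r[1],1),round(r[2],2)
def sel(X,lo,hi,box): 
    m=(X[...,2]>lo)&(X[...,2]<hi)&(X[...,0]>box[0])&(X[...,0]<box[1])&(X[...,1]>box[2])&(X[...,1]<box[3]); return m
for n,D in (("top",T),("scene",S)):
    X=D["X"]
    for nm,uv in (("top",[(275,275),(322,275),(197,205),(287,200),(398,265),(290,136),(166,146)]),("scene",[(351,143),(347,195),(347,263),(275,180)])):
        if nm==n:
            for u,v in uv: print(n,u,v,np.round(X[v,u],4))
    st=sel(X,.13,.24,(.2,.45,-.4,0.05)); 
    if st.any():
        P=X[st]; print("stick",len(P),np.median(P,0).round(4),P[:,2].max().round(4)); 
        Q=P[P[:,2]>P[:,2].max()-.008]; print("sticktop",len(Q),rect(Q),Q.mean(0).round(4))
    b=(0.35,.7,-.4,.2)
    for lab,lo,hi,bx in (("roof",.12,.145,b),("carton",.103,.12,(.4,.65,-.15,.25)),("rails",.064,.08,(.4,.65,-.15,.25)),("holder",.075,.095,(.25,.42,-.2,-.0))):
        P=X[sel(X,lo,hi,bx)]
        if len(P)>5: print(n,lab,len(P),rect(P),P[:,2].mean().round(4), np.percentile(P[:,:2],[1,99],axis=0).round(3).tolist())
np.set_printoptions(suppress=True)
a=cv2.resize(T["px"][230:320,230:370],None,fx=3,fy=3,interpolation=cv2.INTER_CUBIC)
c=cv2.resize(S["px"][120:240,285:385],None,fx=2.25,fy=2.25,interpolation=cv2.INTER_CUBIC)
cv2.imwrite("pics/crop.png",np.hstack([a[:270],c[:270]])[:,:,::-1])
```

```text
top 275 275 [ 0.4227 -0.1239  0.2063]
top 322 275 [ 0.4227 -0.2455  0.0087]
top 197 205 [0.5958 0.0774 0.1104]
top 287 200 [ 0.6063 -0.1502  0.1302]
top 398 265 [ 0.4477 -0.4349  0.0806]
top 290 136 [ 0.7646 -0.1569  0.1509]
top 166 146 [0.7833 0.1969 0.0022]
stick 72 [ 0.4226 -0.1216  0.2051] 0.211
sticktop 59 (array([ 422.3, -120.6]), array([18. , 18.6]), 9.75) [ 0.4224 -0.1203  0.2057]
top roof 4681 (array([ 556.9, -149.9]), array([260.9, 236.6]), 3.54) 0.1322 [[0.549, -0.262], [0.675, -0.031]]
top carton 1666 (array([589.7,  14.7]), array([261.8, 106.8]), 83.74) 0.1109 [[0.55, 0.021], [0.642, 0.139]]
top rails 516 (array([550.2,  15.8]), array([400. , 162.9]), 67.17) 0.0718 [[0.426, -0.14], [0.65, 0.189]]
top holder 61 (array([ 411.1, -120.9]), array([17.6, 40.4]), 0.37) 0.0842 [[0.402, -0.14], [0.42, -0.101]]
scene 351 143 [ 0.4295 -0.1135  0.2064]
scene 347 195 [ 0.436  -0.1007  0.0735]
scene 347 263 [0.6161 0.1012 0.1109]
scene 275 180 [ 0.5894 -0.1783  0.1307]
stick 331 [ 0.4294 -0.1146  0.1732] 0.2076
sticktop 56 (array([ 422.8, -118.4]), array([21.3, 20. ]), 13.59) [ 0.425  -0.1183  0.2039]
scene roof 3931 (array([ 550.6, -149.2]), array([274.3, 239.1]), 2.72) 0.1325 [[0.428, -0.261], [0.679, -0.027]]
scene carton 2310 (array([552.7,  -2.5]), array([337.9, 136.2]), 60.99) 0.1108 [[0.428, -0.118], [0.644, 0.142]]
scene rails 1007 (array([552.9,  25.2]), array([387.4, 169.8]), 65.67) 0.0715 [[0.408, -0.132], [0.649, 0.189]]
scene holder 50 (array([ 411.5, -108.6]), array([20.6, 15.5]), 18.68) 0.0839 [[0.401, -0.118], [0.42, -0.1]]
```

View pics/crop.png

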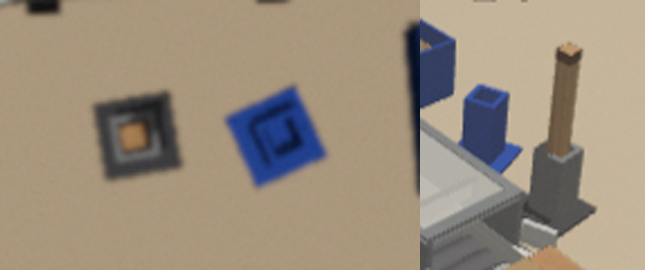

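The crop confirms it: the grey tube holds the wooden stick, and the blue tube is empty. Next I measure the yaws cleanly.

```bash
cat >> h.py <<'E'
def biggest(m):
    n,l,s,c=cv2.connectedComponentsWithStats(m.astype(np.uint8)); return l==1+np.argmax(s[1:,4])
def zsel(X,lo,hi,b):
    return (X[...,2]>lo)&(X[...,2]<hi)&(X[...,0]>b[0])&(X[...,0]<b[1])&(X[...,1]>b[2])&(X[...,1]<b[3])
def rect(P):
    r=cv2.minAreaRect((P[:,:2]*1000).astype(np.float32)); return np.round(r[0],1).tolist(),np.round(r[1],1).tolist(),round(r[2],2)
def pose():
    from scipy.spatial.transform import Rotation as Ro
    s=env.state(); R=Ro.from_quat(s["eef_rot"]).as_matrix(); return s,np.array(s["position"]),R
def to(x,y,z):
    s,p,R=pose(); d=R.T@(np.array([x,y,z])-p)*100
    print("tcp",p.round(4),"xang",np.degrees(np.arctan2(R[1,0],R[0,0])).round(2),"shift cm",d.round(2)); return d
E
python3 - <<'E'
from h import *
for n in ("top","scene"):
    X=np.load(f"pics/{n}0.npz")["X"]
    for lab,lo,hi,b in (("roof",.122,.142,(.5,.7,-.35,.02)),("carton",.104,.118,(.5,.66,-.01,.2)),("rail+",.066,.078,(.63,.7,0,.25)),("rail-",.066,.078,(.5,.57,0,.25)),("foot",.003,.012,(.36,.48,-.18,-.06))):
        m=zsel(X,lo,hi,b)
        if m.sum()>8:
            m=biggest(m); P=X[m]; print(n,lab,m.sum(),rect(P),P[:,2].mean().round(4), np.round(P[:,1].max(),4))
            a=np.polyfit(P[:,1],P[:,0],1); print("   slope deg x/y",np.degrees(np.arctan(a[0])).round(2),"x at mean",P.mean(0).round(4))
E
```

```text
top roof 4673 ([619.2, -146.0], [136.0, 236.7], 3.47) 0.1322 -0.0249
   slope deg x/y -2.46 x at mean [ 0.612  -0.146   0.1322]
top carton 1652 ([597.1, 80.6], [91.0, 119.6], 2.63) 0.1109 0.1412
   slope deg x/y -1.49 x at mean [0.5966 0.0802 0.1109]
top rail+ 248 ([653.0, 96.3], [10.8, 193.4], 3.58) 0.0718 0.193
   slope deg x/y -3.22 x at mean [0.6533 0.0958 0.0718]
top rail- 281 ([542.3, 92.3], [10.5, 185.0], 3.79) 0.0714 0.1844
   slope deg x/y -3.76 x at mean [0.5421 0.093  0.0714]
top foot 404 ([421.4, -115.3], [71.1, 82.8], 9.69) 0.006 -0.0788
   slope deg x/y -2.14 x at mean [ 0.4218 -0.1196  0.006 ]
scene roof 3784 ([618.3, -146.1], [139.2, 239.1], 2.91) 0.1326 -0.0247
   slope deg x/y -2.04 x at mean [ 0.6158 -0.1361  0.1326]
scene carton 2162 ([597.1, 80.8], [93.9, 123.3], 2.94) 0.1109 0.1438
   slope deg x/y -0.99 x at mean [0.6012 0.0849 0.1109]
scene rail+ 757 ([646.3, 97.3], [26.6, 195.1], 3.61) 0.0712 0.1951
   slope deg x/y -2.58 x at mean [0.6505 0.0983 0.0712]
scene rail- 189 ([544.4, 160.1], [35.5, 57.3], 17.4) 0.0707 0.1879
   slope deg x/y -12.68 x at mean [0.5439 0.1572 0.0707]
scene foot 238 ([420.6, -119.2], [77.8, 71.4], 13.19) 0.0068 -0.0791
   slope deg x/y -25.69 x at mean [ 0.4278 -0.1049  0.0068]
```

```bash
python3 -m jog '[{"roll":0.165},{"roll":0.165},{"roll":0.165},{"roll":0.165},{"roll":0.165}]' 1; python3 -m jog '[{"roll":0.165},{"roll":0.165},{}]'; python3 -c "
from h import *
to(.4225,.5,.264);to(.4225,-.12,.264)"
```

```text
tcp [0.1641 0.6542 0.2627] xang 165.92 shift cm [-28.82  -8.67  -0.12]
tcp [0.1641 0.6542 0.2627] xang 165.92 shift cm [-4.390e+01 -6.881e+01 -2.000e-02]$[0]: bad value
$[0]: bad value
```

```bash
python3 -m jog '[{"tx":0,"ty":0,"tz":0,"roll":0.165},{"tx":0,"ty":0,"tz":0,"roll":0.165},{"tx":0,"ty":0,"tz":0,"roll":0.165},{"tx":0,"ty":0,"tz":0,"roll":0.165},{"tx":0,"ty":0,"tz":0,"roll":0.165}]' 1; python3 -m jog '[{"tx":0,"ty":0,"tz":0,"roll":0.165},{"tx":0,"ty":0,"tz":0,"roll":0.165},{"tx":0,"ty":0,"tz":0,"roll":0}]'; python3 -c "
from h import *
to(.4225,.5,.264);to(.4225,-.12,.264)"
```

```text
clock: 0.78
position: [0.1642, 0.6545, 0.2631]
eef_rot: [0.513, 0.859, -0.0, 0.0]
wrist_force: [-0.2, 0.5, 0.3]
opening: 0.0882
gripper_force: 0.0
clock: 1.15
position: [0.1642, 0.6545, 0.2632]
eef_rot: [0.644, 0.765, -0.0, 0.0]
wrist_force: [0.5, 0.5, -0.4]
opening: 0.0882
gripper_force: 0.0
tcp [0.1642 0.6545 0.2632] xang 99.84 shift cm [-19.64  22.81  -0.07]
tcp [0.1642 0.6545 0.2632] xang 99.84 shift cm [-8.072e+01  1.221e+01 -2.000e-02]
```

```bash
python3 -m jog '[{"tx":-3.93,"ty":4.56,"tz":0,"roll":0},{"tx":-3.93,"ty":4.56,"tz":0,"roll":0},{"tx":-3.93,"ty":4.56,"tz":0,"roll":0},{"tx":-3.93,"ty":4.56,"tz":0,"roll":0},{"tx":-3.93,"ty":4.56,"tz":0,"roll":0}]' | head -2; python3 -m jog '[{"tx":-5.55,"ty":-0.96,"tz":0,"roll":0},{"tx":-5.55,"ty":-0.96,"tz":0,"roll":0},{"tx":-5.55,"ty":-0.96,"tz":0,"roll":0},{"tx":-5.55,"ty":-0.96,"tz":0,"roll":0},{"tx":-5.55,"ty":-0.96,"tz":0,"roll":0}]' |head -2;  python3 -m jog '[{"tx":-5.55,"ty":-0.96,"tz":0,"roll":0},{"tx":-5.55,"ty":-0.96,"tz":0,"roll":0},{"tx":-5.55,"ty":-0.96,"tz":0,"roll":0},{"tx":-5.55,"ty":-0.96,"tz":0,"roll":0},{"tx":0,"ty":0,"tz":0,"roll":0}]'
python3 - <<'E'
from h import *
to(.4225,-.12,.264); 
f=grab("wrist"); X=cloud(f); save(f,"w1")
m=zsel(X,.19,.22,(.38,.47,-.17,-.07)); print(m.sum())
if m.sum()>5:
    m=biggest(m);P=X[m];print(rect(P),P.mean(0),np.argwhere(m).mean(0))
E
```

```text
clock: 1.78
position: [0.4236, 0.4984, 0.2636]
clock: 2.4
position: [0.4215, 0.2162, 0.2637]
clock: 3.02
position: [0.4213, -0.0106, 0.2638]
eef_rot: [0.646, 0.763, -0.0, 0.0]
wrist_force: [0.1, 1.1, 0.2]
opening: 0.0881
gripper_force: 0.0
tcp [ 0.4213 -0.0106  0.2638] xang 99.54 shift cm [-1.081e+01 -1.690e+00 -1.000e-02]
87
([421.0, -111.2], [17.7, 2.2], 9.38) [ 0.41898763 -0.11122393  0.19214288] [382.46511628 248.87209302]
```

```bash
python3 -m jog '[{"tx":-5.4,"ty":-0.88,"tz":0,"roll":0},{"tx":-5.4,"ty":-0.88,"tz":0,"roll":0},{"tx":0,"ty":0,"tz":0,"roll":0}]'|head -2
python3 - <<'E'
from h import *
to(.4217,-.12,.209)
f=grab("wrist"); X=cloud(f); save(f,"w2")
m=zsel(X,.19,.22,(.38,.47,-.17,-.07)); print(m.sum())
if m.sum()>5:
    m=biggest(m);P=X[m];print(rect(P),P.mean(0),np.argwhere(m).mean(0))
E
```

```text
clock: 3.45
position: [0.4228, -0.1179, 0.2637]
tcp [ 0.4228 -0.1179  0.2637] xang 99.68 shift cm [-0.18 -0.15  5.47]
1444
([422.8, -120.0], [18.6, 19.6], 10.19) [ 0.42246295 -0.11817233  0.20380559] [243.48891967 277.81440443]
```

View pics/w2.png

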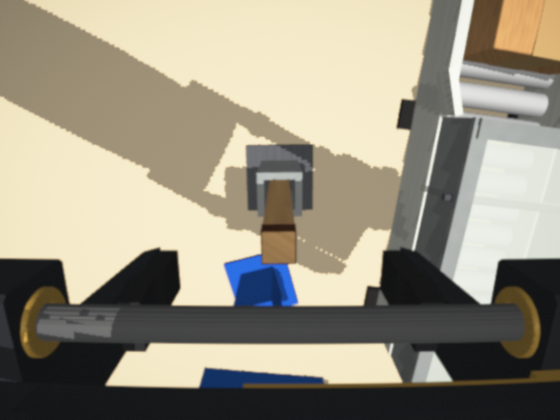

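The wrist view shows the stick's top at (278,243), centred between the open jaws and standing in the grey tube. I descend and grip.

```bash
python3 -m jog '[{"tx":-0.2,"ty":0,"tz":2.8,"roll":0},{"tx":0,"ty":0,"tz":2.7,"roll":0},{"tx":0,"ty":0,"tz":0,"roll":0}]'|head -4; python3 -m jog '[{"tx":0,"ty":0,"tz":0,"roll":0},{"tx":0,"ty":0,"tz":0,"roll":0},{"tx":0,"ty":0,"tz":0,"roll":0},{"tx":0,"ty":0,"tz":0,"roll":0}]' 0; python3 -m jog '[{"tx":0,"ty":0,"tz":-2,"roll":0},{"tx":0,"ty":0,"tz":-3,"roll":0},{"tx":0,"ty":0,"tz":-3,"roll":0},{"tx":0,"ty":0,"tz":-3,"roll":0},{"tx":0,"ty":0,"tz":0,"roll":0}]'
python3 - <<'E'
from h import *
f=grab("scene");save(f,"s2");X=cloud(f)
m=biggest(zsel(X,.1,.33,(.38,.47,-.17,-.07)));P=X[m];print(P.mean(0),P.min(0),P.max(0),rect(P))
E
```

```text
clock: 3.88
position: [0.4214, -0.116, 0.2065]
eef_rot: [0.643, 0.766, -0.001, -0.003]
wrist_force: [-0.5, 1.0, 0.4]
clock: 4.38
position: [0.4231, -0.1188, 0.2093]
eef_rot: [0.645, 0.765, 0.0, 0.0]
wrist_force: [-0.8, 0.2, -0.1]
opening: 0.0502
gripper_force: 0.0
clock: 5.0
position: [0.4242, -0.1193, 0.3216]
eef_rot: [0.645, 0.764, 0.001, 0.003]
wrist_force: [-0.4, 0.2, -0.2]
opening: 0.0008
gripper_force: 0.0
[ 0.42684781 -0.11659826  0.15752565] [ 0.41038508 -0.13308389  0.10036014] [ 0.43504138 -0.1080054   0.20680396] ([423.4, -119.8], [24.4, 22.7], 11.59)
```

View pics/s2.png

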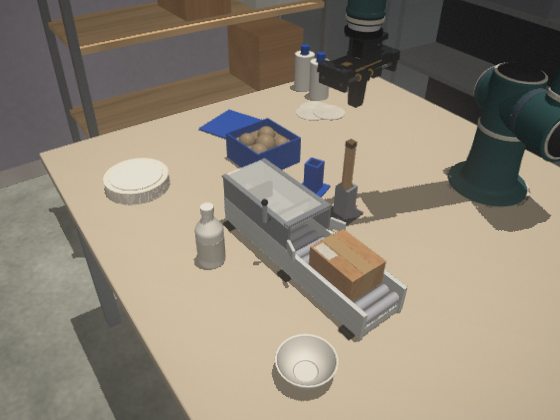

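The picture shows the stick still standing in the holder, top at (350,143), and the jaws empty above it. I lifted before the fingers had closed, since they move at only about 76 mm/s. I reopen, descend and wait longer this time.

```bash
python3 -m jog '[{"tx":0,"ty":0,"tz":0,"roll":0},{"tx":0,"ty":0,"tz":0,"roll":0},{"tx":0,"ty":0,"tz":0,"roll":0},{"tx":0,"ty":0,"tz":0,"roll":0},{"tx":0,"ty":0,"tz":0,"roll":0}]' 0.6; python3 -c "
from h import *
to(.4226,-.12,.209)"
```

```text
clock: 5.68
position: [0.4228, -0.1187, 0.3186]
eef_rot: [0.645, 0.765, -0.0, -0.0]
wrist_force: [0.2, -0.4, 0.1]
opening: 0.0482
gripper_force: 0.0
tcp [ 0.4228 -0.1187  0.3186] xang 99.74 shift cm [-0.13 -0.04 10.96]
```

```bash
python3 -m jog '[{"tx":-0.1,"ty":0,"tz":2.5,"roll":0},{"tx":0,"ty":0,"tz":2.5,"roll":0},{"tx":0,"ty":0,"tz":3,"roll":0},{"tx":0,"ty":0,"tz":3,"roll":0},{"tx":0,"ty":0,"tz":0,"roll":0}]'; python3 -m jog '[{"tx":0,"ty":0,"tz":0,"roll":0},{"tx":0,"ty":0,"tz":0,"roll":0},{"tx":0,"ty":0,"tz":0,"roll":0},{"tx":0,"ty":0,"tz":0,"roll":0},{"tx":0,"ty":0,"tz":0,"roll":0}]' 0
```

```text
clock: 6.3
position: [0.4211, -0.119, 0.2063]
eef_rot: [0.645, 0.765, -0.001, -0.003]
wrist_force: [0.4, 0.7, 0.4]
opening: 0.0527
gripper_force: 0.0
clock: 6.92
position: [0.4234, -0.1199, 0.2095]
eef_rot: [0.644, 0.765, 0.0, 0.001]
wrist_force: [-0.7, 0.1, 3.4]
opening: 0.0178
gripper_force: 30.0
```

```bash
python3 -m jog '[{"tx":0,"ty":0,"tz":-2,"roll":0},{"tx":0,"ty":0,"tz":-2.5,"roll":0},{"tx":0,"ty":0,"tz":-2.5,"roll":0},{"tx":0,"ty":0,"tz":-2.5,"roll":0},{"tx":0,"ty":0,"tz":-2.5,"roll":0}]'; python3 -m jog '[{"tx":0,"ty":0,"tz":0,"roll":0.055},{"tx":0,"ty":0,"tz":0,"roll":0.055}]';python3 - <<'E'
from h import *
f=grab("scene");X=cloud(f);to(.41,.05,.25)
m=biggest(zsel(X,.1,.3,(.38,.47,-.17,-.07)));P=X[m];print(P.mean(0),P.min(0),P.max(0),rect(P[P[:,2]<.2]))
for a in np.arange(.1,.3,.03):
    q=P[abs(P[:,2]-a)<.01]; print(a.round(2),q.mean(0).round(4) if len(q) else 0)
E
```

```text
clock: 7.55
position: [0.4228, -0.1196, 0.3291]
eef_rot: [0.645, 0.765, -0.0, -0.0]
wrist_force: [0.2, 0.8, -0.6]
opening: 0.0179
gripper_force: 30.0
clock: 7.8
position: [0.4231, -0.1197, 0.3289]
eef_rot: [0.686, 0.727, 0.0, 0.0]
wrist_force: [-0.2, 1.0, -0.9]
opening: 0.0174
gripper_force: 30.0
tcp [ 0.4229 -0.1196  0.3286] xang 93.24 shift cm [17.01 -0.33  7.86]
[ 0.42719002 -0.11563936  0.21583997] [ 0.41133048 -0.13108305  0.12525776] [ 0.43536975 -0.10696188  0.29930795] ([426.8, -115.4], [19.2, 25.6], 47.69)
0.1 0
0.13 [ 0.4264 -0.1169  0.1329]
0.16 [ 0.4276 -0.116   0.1597]
0.19 [ 0.4276 -0.1152  0.1903]
0.22 [ 0.4272 -0.1157  0.2195]
0.25 [ 0.4273 -0.1157  0.2502]
0.28 [ 0.427  -0.1158  0.28  ]
```

```bash
python3 -m jog '[{"tx":5.6,"ty":-0.1,"tz":0,"roll":0},{"tx":5.7,"ty":-0.1,"tz":0,"roll":0},{"tx":5.7,"ty":-0.1,"tz":0,"roll":0},{"tx":0,"ty":0,"tz":4,"roll":0},{"tx":0,"ty":0,"tz":4,"roll":0}]' |head -4;  python3 -m jog '[{"tx":0,"ty":0,"tz":2,"roll":0},{"tx":0,"ty":0,"tz":2,"roll":0},{"tx":0,"ty":0,"tz":0,"roll":0}]'; python3 -m jog '[{"tx":0,"ty":0,"tz":0.5,"roll":0},{"tx":0,"ty":0,"tz":0.3,"roll":0},{"tx":0,"ty":0,"tz":0.2,"roll":0},{"tx":0,"ty":0,"tz":0,"roll":0}]'
```

```text
clock: 8.48
position: [0.4099, 0.0511, 0.2481]
eef_rot: [0.684, 0.729, 0.001, 0.001]
wrist_force: [0.1, -0.7, -0.1]
clock: 8.85
position: [0.4082, 0.0498, 0.2068]
eef_rot: [0.685, 0.728, -0.002, -0.002]
wrist_force: [-1.3, 0.1, 1.0]
opening: 0.0177
gripper_force: 30.0
clock: 9.35
position: [0.4125, 0.05, 0.2034]
eef_rot: [0.686, 0.728, 0.002, 0.002]
wrist_force: [-2.7, 0.1, 16.9]
opening: 0.0176
gripper_force: 30.0
```

```bash
python3 -m jog '[{"tx":0.8,"ty":0,"tz":0,"roll":0},{"tx":0.8,"ty":0,"tz":0,"roll":0},{"tx":1.1,"ty":0,"tz":0.1,"roll":0},{"tx":1.1,"ty":0,"tz":0.15,"roll":0},{"tx":1.1,"ty":0,"tz":0.2,"roll":0}]'
python3 - <<'E'
from h import *
f=grab("scene");X=cloud(f);to(.41,.05,.25)
P=X[biggest(zsel(X,.015,.17,(.38,.45,0,.3)))]
for a in np.arange(.02,.2,.03):
    q=P[abs(P[:,2]-a)<.01]; print(a.round(2),q.mean(0).round(4) if len(q) else 0)
E
```

```text
clock: 9.98
position: [0.4091, 0.0994, 0.1977]
eef_rot: [0.686, 0.728, 0.002, 0.002]
wrist_force: [-1.2, -0.1, 7.8]
opening: 0.0179
gripper_force: 30.0
tcp [0.4088 0.1004 0.1973] xang 93.44 shift cm [-5.03 -0.16 -5.28]
0.02 [0.4175 0.0559 0.022 ]
0.05 [0.4171 0.0643 0.0497]
0.08 [0.417  0.0726 0.0802]
0.11 [0.4162 0.0803 0.1098]
0.14 [0.4163 0.0889 0.1402]
0.17 [0.4148 0.0966 0.1635]
0.2 0
```

```bash
python3 -m jog '[{"tx":1.6,"ty":0,"tz":0.45,"roll":0},{"tx":1.55,"ty":0,"tz":0.55,"roll":0},{"tx":1.5,"ty":0,"tz":0.67,"roll":0},{"tx":1.4,"ty":0,"tz":0.8,"roll":0},{"tx":1.35,"ty":0,"tz":0.95,"roll":0}]'; python3 -m jog '[{"tx":1.3,"ty":0,"tz":1.05,"roll":0},{"tx":1.2,"ty":0,"tz":1.15,"roll":0},{"tx":1.1,"ty":0,"tz":1.25,"roll":0},{"tx":0.9,"ty":0,"tz":1.37,"roll":0}]'
python3 - <<'E'
from h import *
f=grab("scene");X=cloud(f);to(.41,.05,.25)
P=X[biggest(zsel(X,.012,.12,(.38,.45,0,.3)))]
for a in np.arange(.02,.2,.02):
    q=P[abs(P[:,2]-a)<.01]; print(a.round(2),q.mean(0).round(4) if len(q) else 0)
E
```

```text
clock: 10.65
position: [0.4036, 0.1739, 0.1613]
eef_rot: [0.686, 0.728, 0.002, 0.0]
wrist_force: [-1.0, 1.5, 4.1]
opening: 0.0181
gripper_force: 30.0
clock: 11.15
position: [0.3998, 0.2183, 0.1108]
eef_rot: [0.685, 0.728, 0.0, 0.0]
wrist_force: [-0.7, 1.8, 2.8]
opening: 0.0179
gripper_force: 30.0
tcp [0.3987 0.2183 0.1091] xang 93.47 shift cm [-16.88   0.08 -14.08]
0.02 [0.4155 0.0728 0.0214]
0.04 [0.4129 0.105  0.0398]
0.06 [0.4109 0.1425 0.0595]
0.08 [0.4123 0.1738 0.0735]
0.1 0
0.12 0
0.14 0
0.16 0
0.18 0
```

```bash
python3 -m jog '[{"tx":0.8,"ty":0,"tz":1.4,"roll":0},{"tx":0.7,"ty":0,"tz":1.5,"roll":0},{"tx":0.5,"ty":0,"tz":1.5,"roll":0},{"tx":0.4,"ty":0,"tz":1.5,"roll":0},{"tx":0.1,"ty":0,"tz":1,"roll":0}]'; python3 -m jog '[{"tx":0.1,"ty":0,"tz":0.5,"roll":0},{"tx":0,"ty":0,"tz":0,"roll":0},{"tx":0,"ty":0,"tz":0,"roll":0}]'
python3 - <<'E'
from h import *
f=grab("scene");X=cloud(f);to(.41,.05,.0275)
P=X[biggest(zsel(X,.01,.06,(.35,.45,0.03,.2)))]
for a in np.arange(.04,.2,.03):
    q=P[abs(P[:,1]-a)<.01]; print(a.round(2),q.mean(0).round(4) if len(q) else 0)
E
```

```text
clock: 11.82
position: [0.3979, 0.2427, 0.0416]
eef_rot: [0.686, 0.728, -0.0, -0.0]
wrist_force: [-0.1, 0.8, 1.1]
opening: 0.0176
gripper_force: 30.0
clock: 12.2
position: [0.3982, 0.2433, 0.038]
eef_rot: [0.686, 0.728, 0.0, 0.0]
wrist_force: [0.0, -0.4, 1.0]
opening: 0.0173
gripper_force: 30.0
tcp [0.3983 0.2434 0.0381] xang 93.42 shift cm [-19.37   0.02   1.06]
0.04 0
0.07 [0.4128 0.0698 0.0174]
0.1 [0.4106 0.1005 0.0193]
0.13 [0.4093 0.13   0.0205]
0.16 [0.4097 0.1582 0.0219]
0.19 0
```

Nearly flat. I go down the last centimetre, release, and rise.

```bash
python3 -m jog '[{"tx":0.1,"ty":0,"tz":0.5,"roll":0},{"tx":0,"ty":0,"tz":0.4,"roll":0},{"tx":0,"ty":0,"tz":0,"roll":0}]'; python3 -m jog '[{"tx":0,"ty":0,"tz":0,"roll":0},{"tx":0,"ty":0,"tz":0,"roll":0},{"tx":0,"ty":0,"tz":0,"roll":0},{"tx":0,"ty":0,"tz":0,"roll":0}]' 0.5;  python3 -m jog '[{"tx":0,"ty":0,"tz":-3,"roll":0},{"tx":0,"ty":0,"tz":-5,"roll":0},{"tx":0,"ty":0,"tz":-5,"roll":0},{"tx":0,"ty":0,"tz":0,"roll":0}]'
python3 - <<'E'
from h import *
to(.41,.05,.0275)
for n in("scene","top","wrist"):
    f=grab(n);X=cloud(f);save(f,n+"3")
    m=zsel(X,.011,.03,(.34,.46,0.03,.3))
    if m.sum()<20: continue
    P=X[biggest(m)];print(n,len(P),rect(P),P.mean(0).round(4),P[:,1].min(),P[:,1].max())
E
```

```text
clock: 12.62
position: [0.3982, 0.2447, 0.0286]
eef_rot: [0.686, 0.728, 0.0, -0.0]
wrist_force: [0.5, 1.4, 2.2]
opening: 0.0179
gripper_force: 30.0
clock: 13.12
position: [0.3981, 0.2445, 0.0288]
eef_rot: [0.686, 0.728, -0.0, -0.0]
wrist_force: [0.3, -0.1, 0.2]
opening: 0.0441
gripper_force: 0.0
clock: 13.62
position: [0.4013, 0.2462, 0.1637]
eef_rot: [0.686, 0.728, 0.005, 0.002]
wrist_force: [0.7, -0.3, -0.0]
opening: 0.0441
gripper_force: 0.0
tcp [0.4013 0.2462 0.1637] xang 93.44 shift cm [-19.7   -0.43  13.53]
scene 738 ([405.3, 156.6], [23.6, 202.1], 3.07) [0.4063 0.162  0.0167] 0.055266287259420385 0.2577943734202414
top 489 ([403.7, 154.1], [18.7, 198.0], 3.98) [0.404  0.153  0.0176] 0.05542515978618641 0.2531437427977713
wrist 2758 ([400.6, 209.4], [18.1, 96.0], 3.47) [0.4004 0.2124 0.0172] 0.16110091370933952 0.25770393238923395
```

View pics/scene3.png

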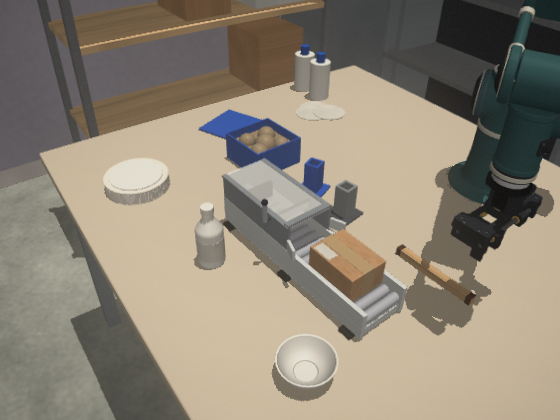

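Stick lies flat on the bench, from about (400,250) to (472,297), released and clear of the fingers. I take it crosswise near its rear end.

```bash
python3 -m jog '[{"tx":-2.3,"ty":-0.05,"tz":4.5,"roll":0},{"tx":0,"ty":0,"tz":4.5,"roll":0},{"tx":0,"ty":0,"tz":2.5,"roll":0},{"tx":0,"ty":0,"tz":0,"roll":0}]'|head -2; python3 -c "
from h import *
to(.3998,.2225,.0275)"
```

```text
clock: 14.28
position: [0.3952, 0.2196, 0.0399]
tcp [0.3952 0.2196 0.0399] xang 93.43 shift cm [0.27 0.49 1.24]
```

```bash
python3 -m jog '[{"tx":0,"ty":0,"tz":0,"roll":0},{"tx":0,"ty":0,"tz":0,"roll":0}]'|head -2; python3 -c "
from h import *
to(.3998,.2225,.0275)"
```

```text
clock: 14.52
position: [0.4, 0.222, 0.0449]
tcp [0.4    0.222  0.0449] xang 93.44 shift cm [ 0.05 -0.02  1.74]
```

```bash
python3 -m jog '[{"tx":0,"ty":0,"tz":1,"roll":0},{"tx":0,"ty":0,"tz":0.7,"roll":0},{"tx":0,"ty":0,"tz":0,"roll":0}]'|head -2; python3 -m jog '[{"tx":0,"ty":0,"tz":0,"roll":0},{"tx":0,"ty":0,"tz":0,"roll":0},{"tx":0,"ty":0,"tz":0,"roll":0},{"tx":0,"ty":0,"tz":0,"roll":0}]' 0; python3 -m jog '[{"tx":0,"ty":0,"tz":-2,"roll":0},{"tx":0,"ty":0,"tz":-4,"roll":0},{"tx":0,"ty":0,"tz":-5,"roll":0},{"tx":0,"ty":0,"tz":0,"roll":0},{"tx":0,"ty":0,"tz":0,"roll":0}]'
python3 - <<'E'
from h import *
to(.5836,.325,.14)
for n in("scene","top"):
    f=grab(n);X=cloud(f);save(f,n+"4")
    m=zsel(X,.08,.16,(.34,.46,0.03,.18))
    P=X[biggest(m)];print(n,len(P),rect(P),P.mean(0).round(4),P[:,1].min(),P[:,1].max())
    for a in np.arange(.07,.2,.03):
        q=P[abs(P[:,1]-a)<.01]; print(a.round(2),q.mean(0).round(4) if len(q) else 0)
E
```

```text
clock: 14.9
position: [0.3983, 0.2211, 0.0261]
clock: 15.4
position: [0.3992, 0.2216, 0.027]
eef_rot: [0.686, 0.728, 0.0, 0.0]
wrist_force: [0.7, 0.1, 0.9]
opening: 0.0179
gripper_force: 30.0
clock: 16.02
position: [0.3986, 0.2213, 0.1364]
eef_rot: [0.686, 0.728, -0.0, -0.0]
wrist_force: [-0.9, 0.5, -0.2]
opening: 0.0174
gripper_force: 30.0
tcp [0.3986 0.2213 0.1364] xang 93.44 shift cm [ 9.24 19.09 -0.37]
scene 470 ([407.0, 100.8], [22.9, 91.1], 5.54) [0.4113 0.0999 0.1224] 0.05510556439104099 0.14718291903136557
0.07 [0.4132 0.07   0.1228]
0.1 [0.411  0.1    0.1226]
0.13 [0.4098 0.1299 0.122 ]
0.16 0
0.19 0
top 386 ([404.3, 117.1], [18.8, 124.9], 4.36) [0.4047 0.1156 0.1259] 0.054427055762404385 0.17930100714263245
0.07 [0.4078 0.0698 0.1266]
0.1 [0.4062 0.0994 0.1261]
0.13 [0.4037 0.1299 0.1262]
0.16 [0.401  0.1607 0.1259]
0.19 0
```

```bash
python3 -m jog '[{"tx":4.75,"ty":0,"tz":0,"roll":0},{"tx":4.75,"ty":0,"tz":0,"roll":0},{"tx":0,"ty":4.75,"tz":0,"roll":0},{"tx":0,"ty":4.75,"tz":0,"roll":0},{"tx":0,"ty":4.75,"tz":0,"roll":0}]'|head -2; python3 -m jog '[{"tx":0,"ty":4.75,"tz":0,"roll":0},{"tx":0,"ty":0,"tz":0,"roll":0},{"tx":0,"ty":0,"tz":0,"roll":0}]'
python3 - <<'E'
from h import *
to(.5825,.327,.0965)
for n in("top",):
    f=grab(n);X=cloud(f);save(f,n+"5")
    m=zsel(X,.114,.15,(.54,.64,0.14,.28))
    P=X[biggest(m)];print(n,len(P),rect(P),P.mean(0).round(4),P[:,1].min(),P[:,1].max())
    P=X[biggest(zsel(X,.104,.118,(.5,.66,-.01,.15)))];print(rect(P))
E
```

```text
clock: 16.75
position: [0.5355, 0.3247, 0.1342]
clock: 17.12
position: [0.5814, 0.327, 0.1343]
eef_rot: [0.686, 0.728, -0.002, -0.001]
wrist_force: [-0.6, -0.2, -0.9]
opening: 0.0178
gripper_force: 30.0
tcp [0.5814 0.327  0.1343] xang 93.42 shift cm [0.   0.13 3.78]
top 371 ([588.0, 219.9], [19.4, 120.7], 3.62) [0.5874 0.2181 0.1243] 0.15914308085876114 0.27957532056165624
([597.3, 80.5], [91.4, 119.5], 2.55)
```

```bash
python3 -m jog '[{"tx":0,"ty":0.1,"tz":2,"roll":0},{"tx":0,"ty":0,"tz":1.8,"roll":0},{"tx":0,"ty":0,"tz":0,"roll":0},{"tx":-1,"ty":0,"tz":0,"roll":0},{"tx":-1,"ty":0,"tz":0,"roll":0}]'; python3 -m jog '[{"tx":-1,"ty":0,"tz":0,"roll":0},{"tx":-1.3,"ty":0,"tz":0,"roll":0},{"tx":-1.5,"ty":0,"tz":0,"roll":0},{"tx":-1.6,"ty":0,"tz":0,"roll":0},{"tx":-1.6,"ty":0,"tz":0,"roll":0}]'; python3 -m jog '[{"tx":-1.6,"ty":0,"tz":0,"roll":0},{"tx":-1.6,"ty":0,"tz":0,"roll":0},{"tx":-1.6,"ty":0,"tz":0,"roll":0},{"tx":-1.6,"ty":0,"tz":0,"roll":0},{"tx":-1.6,"ty":0,"tz":0,"roll":0}]';python3 - <<'E'
from h import *
to(.5977,.06,.0965)
f=grab("top");X=cloud(f);save(f,"top6")
P=X[biggest(zsel(X,.1,.118,(.5,.66,-.1,.15)))];print(rect(P),P[:,1].max())
m=zsel(X,.076,.095,(.56,.63,-.1,.25)); P=X[biggest(m)];print(rect(P),P[:,1].min(),P[:,2].mean())
E
```

```text
clock: 17.8
position: [0.5856, 0.3074, 0.0995]
eef_rot: [0.685, 0.728, 0.001, 0.0]
wrist_force: [0.3, 0.0, 0.3]
opening: 0.018
gripper_force: 30.0
clock: 18.42
position: [0.5895, 0.2368, 0.0989]
eef_rot: [0.686, 0.728, 0.0, 0.0]
wrist_force: [0.3, 2.9, -0.4]
opening: 0.0176
gripper_force: 30.0
clock: 19.05
position: [0.5941, 0.1573, 0.0988]
eef_rot: [0.686, 0.728, 0.0, -0.0]
wrist_force: [0.6, 3.4, 0.9]
opening: 0.0176
gripper_force: 30.0
tcp [0.5941 0.1573 0.0988] xang 93.44 shift cm [-9.73 -0.22  0.23]
([603.2, -16.8], [89.7, 18.7], 3.28) -0.005189855018636873
([599.6, 70.3], [19.2, 149.7], 3.42) -0.004048120948391919 0.0892491958434473
```

```bash
python3 -m jog '[{"tx":-1.5,"ty":0,"tz":0.1,"roll":0},{"tx":-1.5,"ty":0,"tz":0.1,"roll":0},{"tx":-1.5,"ty":0,"tz":0,"roll":0},{"tx":-1.5,"ty":0,"tz":0,"roll":0},{"tx":-1.2,"ty":0,"tz":0,"roll":0}]'; python3 -m jog '[{"tx":-1,"ty":0,"tz":0,"roll":0},{"tx":-0.8,"ty":0,"tz":0,"roll":0},{"tx":-0.5,"ty":0,"tz":0,"roll":0},{"tx":0,"ty":0,"tz":0,"roll":0}]'; python3 -c "
from h import *
to(.5977,.06,.0965)
"
```

```text
clock: 19.73
position: [0.5985, 0.0851, 0.0969]
eef_rot: [0.686, 0.728, -0.0, 0.0]
wrist_force: [-1.3, 4.4, 1.9]
opening: 0.0179
gripper_force: 30.0
clock: 20.23
position: [0.5998, 0.0629, 0.0968]
eef_rot: [0.686, 0.728, 0.0, -0.0]
wrist_force: [-0.5, 3.7, 1.2]
opening: 0.0175
gripper_force: 30.0
tcp [0.5998 0.0629 0.0968] xang 93.42 shift cm [-0.28 -0.23  0.03]
```

```bash
python3 -m jog '[{"tx":-0.4,"ty":-0.1,"tz":0,"roll":0},{"tx":-0.4,"ty":0,"tz":0,"roll":0},{"tx":0,"ty":0,"tz":0,"roll":0}]';  python3 -m jog '[{"tx":-0.3,"ty":0,"tz":0,"roll":0},{"tx":0,"ty":0,"tz":0,"roll":0}]'
python3 - <<'E'
from h import *
to(.6,.05,.0965)
f=grab("scene");save(f,"s7");X=cloud(f)
f=grab("top");save(f,"t7")
a=cv2.imread("pics/s7.png")[140:340,190:430];b=cv2.imread("pics/t7.png")[140:260,130:350]
cv2.imwrite("pics/c7.png",np.hstack([cv2.resize(a,(480,400)),cv2.resize(b,(320,175)).copy() if 0 else cv2.copyMakeBorder(cv2.resize(b,(320,175)),0,225,0,0,cv2.BORDER_CONSTANT)]))
E
```

```text
clock: 20.6
position: [0.5996, 0.0554, 0.097]
eef_rot: [0.685, 0.728, 0.0, 0.0]
wrist_force: [0.0, 5.5, 0.7]
opening: 0.018
gripper_force: 30.0
clock: 20.85
position: [0.5998, 0.0526, 0.097]
eef_rot: [0.685, 0.728, 0.001, -0.0]
wrist_force: [0.4, 6.3, 0.3]
opening: 0.0179
gripper_force: 30.0
tcp [0.5998 0.0526 0.097 ] xang 93.45 shift cm [-0.26  0.    0.05]
```

View pics/c7.png

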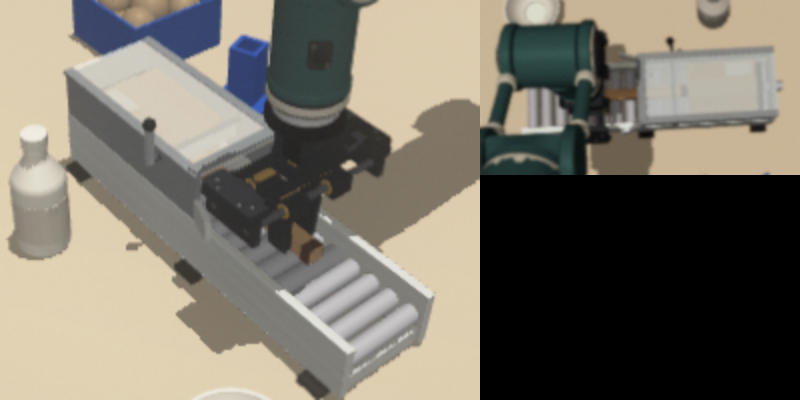

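The left crop shows the stick in the bay and the pointer at (150,145) apparently upright. The carton can be seen deep under the clear roof. I compare the pointer with its starting image and push a little further.

```bash
python3 -m jog '[{"tx":-0.3,"ty":0,"tz":0,"roll":0},{"tx":-0.2,"ty":0,"tz":0,"roll":0},{"tx":0,"ty":0,"tz":0,"roll":0}]'
python3 - <<'E'
from h import *
to(.6,.05,.0965)
f=grab("scene");save(f,"s8")
A=[cv2.cvtColor(cv2.imread(f"pics/{n}.png"),cv2.COLOR_BGR2GRAY)[190:225,250:280].astype(int) for n in("scene0","s7","s8")]
print([abs(a-A[0]).mean().round(2) for a in A], [np.argwhere(a<55).mean(0).round(2) for a in A])
g=grab("top");save(g,"t8")
B=[cv2.cvtColor(cv2.imread(f"pics/{n}.png"),cv2.COLOR_BGR2GRAY)[160:180,253:270].astype(int) for n in("top0","top6","t7","t8")]
print([abs(a-B[0]).mean().round(2) for a in B])
E
```

```text
clock: 21.32
position: [0.6001, 0.0483, 0.097]
eef_rot: [0.686, 0.728, 0.001, -0.0]
wrist_force: [-0.1, 7.9, 1.2]
opening: 0.0176
gripper_force: 30.0
tcp [0.6001 0.0483 0.097 ] xang 93.44 shift cm [0.17 0.   0.05]
[np.float64(0.0), np.float64(20.23), np.float64(19.78)] [array([12.08, 14.08]), array([13.14, 13.57]), array([13.5 , 14.25])]
[np.float64(0.0), np.float64(35.85), np.float64(26.13), np.float64(26.01)]
```

Run:
```python
import cv2,numpy as np
r=lambda n,y,x:cv2.resize(cv2.imread(f"pics/{n}.png")[y:y+50,x:x+60],(200,167),interpolation=cv2.INTER_CUBIC)
cv2.imwrite("pics/c8.png",np.vstack([np.hstack([r(n,185,235) for n in("scene0","scene4","s7","s8")]),np.hstack([r(n,150,235) for n in("top0","top6","t7","t8")])]))
```

```text
(no output)
```

View pics/c8.png

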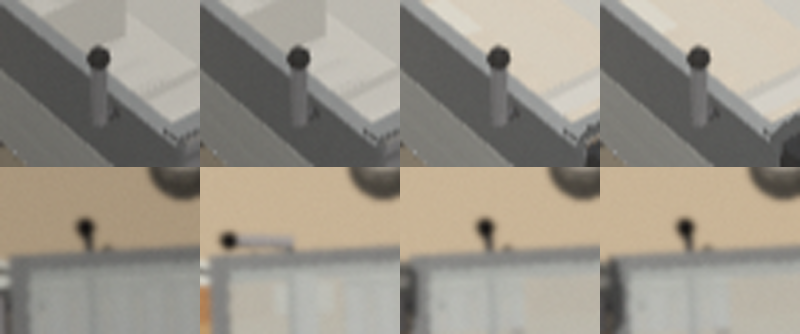

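The gate pointer lay over in mid-push (second top crop, (230,240)) and stands up again now (last two columns), so the gate is shut. I draw the stick back out.

```bash
python3 -m jog '[{"tx":1,"ty":0,"tz":0,"roll":0},{"tx":1.5,"ty":0,"tz":0,"roll":0},{"tx":2,"ty":0,"tz":0,"roll":0},{"tx":2.5,"ty":0,"tz":0,"roll":0},{"tx":3,"ty":0,"tz":0,"roll":0}]'; python3 -m jog '[{"tx":3,"ty":0,"tz":0,"roll":0},{"tx":3,"ty":0,"tz":0,"roll":0},{"tx":3,"ty":0,"tz":0,"roll":0},{"tx":0,"ty":0,"tz":0,"roll":0}]'
python3 - <<'E'
from h import *
to(.4,.2225,.14)
g=grab("top");save(g,"t9");X=cloud(g)
m=zsel(X,.076,.1,(.56,.63,-.02,.25)); P=X[biggest(m)];print(rect(P),P[:,1].min(),P[:,2].mean())
B=[cv2.cvtColor(cv2.imread(f"pics/{n}.png"),cv2.COLOR_BGR2GRAY)[160:180,253:270].astype(int) for n in("t8","t9","top6")]
print([abs(a-B[0]).mean().round(2) for a in B])
E
```

```text
clock: 22.05
position: [0.5936, 0.1481, 0.0967]
eef_rot: [0.686, 0.728, -0.0, 0.0]
wrist_force: [1.1, 0.1, -0.7]
opening: 0.0178
gripper_force: 30.0
clock: 22.55
position: [0.5879, 0.2393, 0.0967]
eef_rot: [0.684, 0.729, -0.0, 0.0]
wrist_force: [0.6, -0.6, 0.1]
opening: 0.0178
gripper_force: 30.0
tcp [0.5879 0.2393 0.0967] xang 93.64 shift cm [ -0.48 -18.86  -4.33]
([594.0, 151.9], [159.4, 32.2], 87.92) 0.07221436166692276 0.08694505389685726
[np.float64(0.0), np.float64(8.49), np.float64(16.02)]
```

```bash
python3 -m jog '[{"tx":0,"ty":0,"tz":-2.5,"roll":0},{"tx":0,"ty":0,"tz":-2,"roll":0},{"tx":0,"ty":-4.7,"tz":0,"roll":0},{"tx":0,"ty":-4.7,"tz":0,"roll":0},{"tx":0,"ty":-4.7,"tz":0,"roll":0}]'|head -2; python3 -m jog '[{"tx":0,"ty":-4.7,"tz":0,"roll":0},{"tx":0,"ty":0,"tz":3,"roll":0},{"tx":0,"ty":0,"tz":3,"roll":0},{"tx":0,"ty":0,"tz":0,"roll":0},{"tx":0,"ty":0,"tz":0,"roll":0}]'
python3 - <<'E'
from h import *
to(.4,.2225,.0285)
f=grab("scene");X=cloud(f)
P=X[biggest(zsel(X,.03,.12,(.34,.46,0.03,.18)))]
for a in np.arange(.07,.2,.03):
    q=P[abs(P[:,1]-a)<.01]; print(a.round(2),q.mean(0).round(4) if len(q) else 0)
E
```

```text
clock: 23.22
position: [0.4468, 0.2277, 0.1425]
clock: 23.85
position: [0.4016, 0.2256, 0.0829]
eef_rot: [0.686, 0.728, 0.001, 0.0]
wrist_force: [1.0, -0.2, -0.6]
opening: 0.0181
gripper_force: 30.0
tcp [0.4016 0.2256 0.0829] xang 93.41 shift cm [-0.31 -0.19  5.44]
0.07 [0.4166 0.0702 0.069 ]
0.1 [0.4144 0.1002 0.069 ]
0.13 [0.412  0.1303 0.0687]
0.16 [0.4152 0.1508 0.0606]
0.19 0
```

```bash
python3 -m jog '[{"tx":0,"ty":0,"tz":2,"roll":0},{"tx":0,"ty":0,"tz":2,"roll":0},{"tx":0,"ty":0,"tz":1,"roll":0},{"tx":0,"ty":0,"tz":0.45,"roll":0},{"tx":0,"ty":0,"tz":0,"roll":0}]'; python3 -m jog '[{"tx":0,"ty":0,"tz":0,"roll":0},{"tx":0,"ty":0,"tz":0,"roll":0},{"tx":0,"ty":0,"tz":0,"roll":0},{"tx":0,"ty":0,"tz":0,"roll":0}]' 0.5;  python3 -m jog '[{"tx":0,"ty":0,"tz":-3,"roll":0},{"tx":0,"ty":0,"tz":-5,"roll":0},{"tx":0,"ty":0,"tz":-6,"roll":0},{"tx":0,"ty":0,"tz":-4,"roll":0},{"tx":0,"ty":0,"tz":0,"roll":0}]'
python3 - <<'E'
from h import *
for n in("scene","top"):
    f=grab(n);X=cloud(f);save(f,n+"10")
    P=X[biggest(zsel(X,.011,.03,(.34,.46,0.03,.3)))];print(n,len(P),rect(P),P[:,2].min(),P[:,2].max())
a=cv2.imread("pics/scene10.png")[100:380,100:490];b=cv2.imread("pics/top10.png")[90:330,130:450]
cv2.imwrite("pics/c10.png",np.hstack([a,cv2.copyMakeBorder(b,0,40,0,0,cv2.BORDER_CONSTANT)]))
E
```

```text
clock: 24.52
position: [0.4012, 0.2258, 0.0277]
eef_rot: [0.686, 0.728, 0.0, 0.0]
wrist_force: [0.6, -0.7, 0.6]
opening: 0.0176
gripper_force: 30.0
clock: 25.02
position: [0.4008, 0.2257, 0.0275]
eef_rot: [0.686, 0.728, 0.0, 0.0]
wrist_force: [-0.1, 0.1, 0.3]
opening: 0.0441
gripper_force: 0.0
clock: 25.65
position: [0.4032, 0.2269, 0.2116]
eef_rot: [0.686, 0.728, 0.004, 0.002]
wrist_force: [0.2, -0.4, -0.7]
opening: 0.0437
gripper_force: 0.0
scene 745 ([406.4, 161.0], [25.2, 201.2], 3.84) 0.011044139366481472 0.021760587385110913
top 484 ([405.6, 159.9], [19.2, 199.4], 3.74) 0.011622288208683842 0.024127486987118894
```

View pics/c10.png

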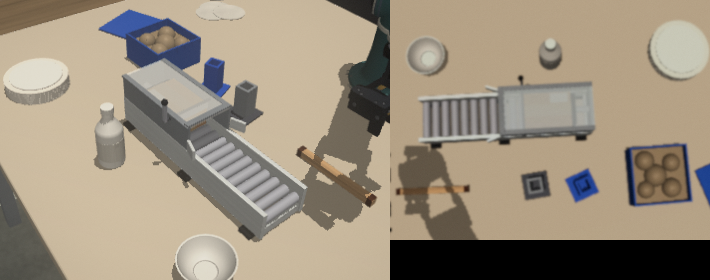

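The stick lies flat at (337,177) in the left crop, the rollers are empty, the carton is in the bay, and the pointer is upright at (165,105). The tub, bowl and bottle have not moved. I hand the job in.

```bash
python3 -c "
from rig import env
print(env.finish_job())"
```

```text
the job is handed in; nothing more can be done
None
```

The job is done and handed in at about 26 s: the carton is in the bay behind the shut gate, the stick lies flat on the bench, and the tub, bowl and bottle are where they were; my first grip closed on nothing because I lifted before the fingers had shut, and the second held.

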